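Rock a stuck tube block out of a dry-block heater and hold it just clear

ROBOT

A 6-joint arm with a two-finger parallel gripper is mounted at the origin on a cart in front of the work surface, level with it; the furniture and walls round the work are solid. World frame = base frame: x ahead of the robot, y to its left, z up, the work surface at z = 0. Lengths are in m, angles in rad, forces in N, time in s.
With the tool pointing down it reaches from about 0.25 to 0.775 m from the base axis. Payload 4 kg.
Tool frame: the origin (TCP) lies midway between the tips of the shut fingers; the grasp point (between the pads) lies 19 mm behind it (hold_point_z is the distance from the TCP to the grasp point, in m); z points along the fingers, y is the line along which they close (so a half turn about z gives the same grasp; the last joint's range is limited). The gripper opens to 94 mm and grips with 3 to 60 N. Pads are 16 mm wide; open, the fingers measure 119 mm over their backs; the gripper's body (75 mm by 177 mm) begins 78 mm behind the grasp point.
Start: joints at [-1.287, 0.087, 1.371, -0, 1.684, -0.103], TCP at [0.207, -0.509, 0.206] pointing down, gripper open.
Joint ranges: [-3.1, 3.1], [-0.76, 2.03], [0.27, 2.55], [-1.08, 4.22], [0.17, 2.65], [-2.57, 2.57]. Speed limits (rad/s): [2.79, 2.79, 3.14, 3.14, 3.14, 3.14].

INTERFACE

Orientations are given as a rotation vector (axis times angle).
In Python, from workcell import * gives the robot as it stands. Calls block until the motion is done:
- move_ptp(position, orientation): joint-space move of the TCP to a pose.
- move_straight(position, attitude=None, max_speed=0.15): straight line of the TCP; attitude=None keeps the orientation; max_speed is the mean speed in m/s.
- set_joints(angles): joint-space move.
- open_jaws() and gripper_close(grip_force=None): open the fingers fully, or close them until they stop; grip_force is the grip in N (None keeps the last).
- hold(seconds).
- inverse_kinematics(position, orientation): joint angles nearest the present ones, or None.
- sense(): the state.
- snapshot(name): name is "scene" or "top" or "wrist"; returns a dict with "color" (480x640x3 uint8, red, green, blue), "intrinsics" (3x3 intrinsics, pixels), "dist" ([k1, k2, p1, p2, k3] as OpenCV has them; the pictures are not rectified), "R" (3x3) and "t" (3): a world point X has camera coordinates R X + t; the wrist camera has in their place "tool_from_camera" (4x4, takes a point from camera to tool coordinates, whose origin is the TCP and whose axes are the flange's). Camera axes: x right, y down, z forward; pixel columns grow to the right and rows downward; lengths in m; the calibration is good to about 2 mm. A picture is of the moment at which its call begins: read the wrist's pose just before it. There is no depth.
A pose or a line that the arm cannot do raises PlanningError and nothing moves.
- hand_in(): hands the job in; it is judged then, once.
The state is a dict: "time": time; "qpos": joint angles; "qvel": joint speeds; "tau": joint torques, N m; "eef_pos": TCP position; "eef_rot": TCP orientation; "force": force on the tool from outside, world axes, zero at the start; "moment": the same for the moment, N m; "width": finger opening in m; "grip_force": force on a finger pad.
Only numpy, scipy, OpenCV 4.12 (cv2) and the standard library are available. Lean on these libraries where they do the work, as an engineer would, in place of code of your own. Each camera call takes 0.05 s, during which the arm holds its last target. There are 200 camera calls.

TASK

The aluminium tube block is stuck in the well of the dry-block heater, and the heater is so light that a straight pull would only lift it off the bench. Take the block by its upright handle with a gentle grip (under 70 N), rock it a few degrees side to side along the heater's length, first raising its left end (handle leans to the right, seen facing the heater's control panel) and then its right end, and so on until it frees, without lifting, tipping or dragging the heater or disturbing the bottles and glassware beside it. Finish while holding the block upright and still over the well, about 15 mm clear above its rim: do not put it down or let go.

Things in the scene. Friction and masses are not known exactly. Their poses are not given: they have to be found in the camera images.
- heater: Loose white and grey dry-block heater, 2.2 kg, 130 x 230 x 62 mm (x, y, z), on rubber feet on the worktop; origin at the centre of its underside, z up. Its own -x side, with the grey control panel, faces the robot within 0.45 rad of yaw; its +y is its left end as the robot sees it. In its top an open well, 39 mm in x, 100 mm in y, 30 mm deep (floor 32 mm over the worktop).
- block: Aluminium tube block, 36 x 90 x 40 mm (x, y, z), 0.35 kg give or take a fifth, with four tube holes in its top and an upright handle in its middle; origin at the centre of its underside. At the start fully seated on the well floor (origin 32 mm above the worktop), centred, axes as the heater's, 1.5 mm play either side in x, its ends touched by the rollers.
- handle (a point): The grip point of the block: centre of the white flat grip at the top of the handle, 118 mm above the block's underside. The grip is 10 mm thick in the block's x (pinch it here, from above), 36 mm wide in y, and runs from 92 to 138 mm above the block's underside; below it is a steel stem 10 x 16 mm.
- well_rim (a point): Centre of the mouth of the heater's well, level with the rim, 62 mm above the heater's underside.
- beaker: Loose glass beaker, 60 mm wide, 71 mm tall, standing to the right of the heater; origin at its underside. Leave it alone.
- bottle: Loose white plastic bottle with white cap, 45 x 62 x 109 mm, standing farther to the right; origin at its underside. Leave it alone.
- dropper: Loose brown dropper bottle with black top, 35 mm wide, 106 mm tall, on the right; origin at its underside. Leave it alone.
- dish: Loose round culture dish, 64 mm wide, 15 mm high, on the right; origin at its underside. Leave it alone.
- left_roller (a point): Where the sprung steel roller (12 mm thick, axis along x) at the well's left end touches the block's end face, 45 mm from the middle, 18 mm above the well floor. It presses with about 21 N and holds by friction, gives 4 mm, springs in 4 mm when the block has passed. An end slides up past its roller, free once its lower edge is 20 mm above the floor; the other end turns about its roller.
- right_roller (a point): The same at the well's right end (-y), 45 mm from the middle. Both rollers are fixed to the heater; these points do not move in it.
Things that resemble listed ones, but are neither listed nor needed, are in the scene too. Leave any orange or yellow look-alike of the block alone.

How it is judged:
On the way, in this order (a step that is already met when the one before it is completed fails the run):
1. the block is rocked with its left end raised (handle leaning to the right by more than 2 degrees) while still stuck in the well (angle between block's own z axis and vertical above 0.035 rad and y of handle in the frame of heater below -0.002 m and z of block in the frame of heater below 0.052 m), for 0.05 s.
2. it is then rocked the other way, right end raised (handle leaning to the left by more than 2 degrees), while still low in the well (angle between block's own z axis and vertical above 0.035 rad and y of handle in the frame of heater above 0.002 m and z of block in the frame of heater below 0.057 m), for 0.05 s.
At the end, for the whole second after the job is handed in: The block is held in the fingers over the well, its underside 4 to 30 mm above the rim and within 25 mm of the well's centre, upright within 7 degrees, still, touching nothing of the heater; the heater stands flat within 30 mm of where it was (z of block in the frame of heater between 0.066 and 0.092 m and horizontal distance between block and well_rim below 0.025 m and angle between block's own z axis and vertical below 0.12 rad and contact force between block and heater below 0.1 N and contact force between the fingers and block above 1 N and linear speed of block below 0.02 m/s and height (world z) of heater below 0.003 m and angle between heater's own z axis and vertical below 0.03 rad and distance of heater from where it was at the start of the episode below 0.03 m); the arm keeps its last pose, push and grip.
It fails at once if the heater is lifted off the bench, tipped or dragged more than 30 mm (height (world z) of heater above 0.01 m or angle between heater's own z axis and vertical above 0.07 rad or distance of heater from where it was at the start of the episode above 0.03 m).
It fails at once if a bottle, the beaker or the dish is disturbed (moved more than 20 mm) (distance of any of beaker, bottle, dropper, dish from where it was at the start of the episode above 0.02 m).
It fails at once if the handle is squeezed with more than about 75 N a finger (contact force between the fingers and block above 160 N).
It also fails if it takes over 40 s, if anything falls off the work surface, if the arm or the gripper's body presses on something with over 40 N, if the wrist force passes 120 N, or if a joint passes its speed limit or range.

## Working session

There is one attempt and no reset: what is moved stays moved. The work goes in short steps, each a Python script; the robot and the scene stay as the last script left them, time stands still between calls to the robot, and variables do not carry over. Pictures are saved under pics/ and viewed, at most 10 in all, crops included, and the job is handed in when it is done.

```bash
ls; mkdir -p pics; python3 - <<'E'
from workcell import *
import cv2
for n in("scene","top"):
    s=snapshot(n); cv2.imwrite(f"pics/{n}0.png",s["color"][:,:,::-1]); print(n,s["intrinsics"].tolist(),s["dist"],s["R"].tolist(),s["t"])
print(sense())
E
```

```text
pics
scene [[544.6274632426561, 0.0, 319.93368453566677], [0.0, 544.6274632426561, 236.04123727514124], [0.0, 0.0, 1.0]] [-0.02751984  0.          0.          0.          0.        ] [[0.8714166198942077, -0.49044682416432267, -0.009746139711914112], [-0.26618737183083563, -0.45608148586189534, -0.8491960676615257], [0.412040480596199, 0.74259786622447, -0.5279877379531817]] [-0.46765272  0.16223768  1.1581621 ]
top [[509.26308725395006, 0.0, 321.38323593255797], [0.0, 509.26308725395006, 242.33802810219103], [0.0, 0.0, 1.0]] [0.01029214 0.         0.         0.         0.        ] [[-0.012515198807562803, -0.9998720477136807, -0.009962830905844327], [-0.9934569355970329, 0.013564820869061828, -0.11339890982255145], [0.11351954418936006, 0.008478433560601422, -0.9934995869407286]] [-0.09559059  0.44896722  1.1565072 ]
{'time': 0.1, 'qpos': array([-1.28713608e+00,  8.78723623e-02,  1.37206033e+00, -1.82660674e-05,
        1.68360650e+00, -1.03089708e-01]), 'qvel': array([ 0.00089294, -0.0017625 , -0.00241807, -0.00033232, -0.00085616,
        0.00106618]), 'tau': array([ 2.00575014e-03, -3.41251123e+01, -3.03302765e+01,  7.19798729e-02,
        3.04017914e-02, -1.07163826e-04]), 'eef_pos': array([ 0.20730815, -0.50891198,  0.20444771]), 'eef_rot': array([-3.08113702e+00, -6.03350941e-01,  3.03891997e-04]), 'force': array([-0.0198826 , -0.52096609, -0.26634251]), 'moment': array([-0.05684401,  0.01881348,  0.02125388]), 'grip_force': 0.0, 'width': 0.09420345276443559}
```

View pics/scene0.png

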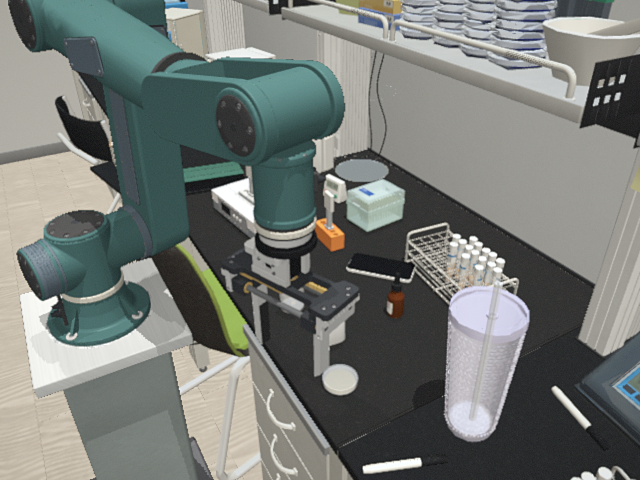

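View pics/top0.png

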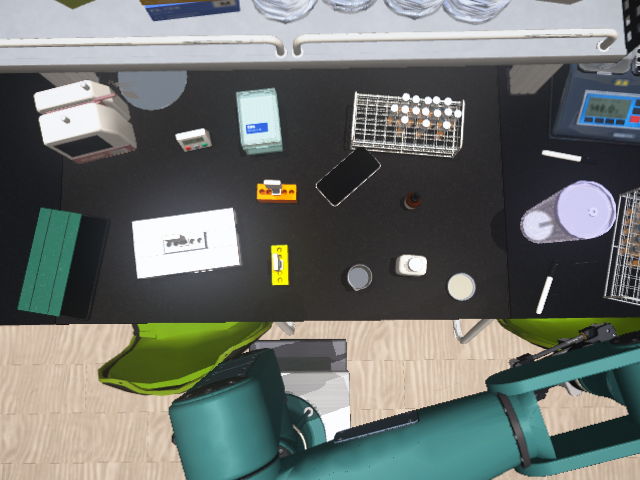

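The top view shows the heater as the white box at about (187,243). The orange and yellow look-alikes are at (277,191) and (280,265). The beaker is at (359,278).

```bash
cat > h.py <<'E'
import numpy as np,cv2
from scipy.spatial.transform import Rotation as Ro
from workcell import *
def campose(s,st=None):
    if "R" in s: R,t=np.array(s["R"]),np.array(s["t"]); return R.T,-R.T@t
    T=np.array(s["tool_from_camera"]); Rt=Ro.from_rotvec(st["eef_rot"]).as_matrix()
    return Rt@T[:3,:3],Rt@T[:3,3]+st["eef_pos"]
def rays(s,px,st=None):
    Rw,c=campose(s,st)
    u=cv2.undistortPoints(np.array(px,float).reshape(-1,1,2),np.array(s["intrinsics"]),np.array(s["dist"])).reshape(-1,2)
    return c,np.c_[u,np.ones(len(u))]@Rw.T
def plane(s,px,z,st=None):
    c,d=rays(s,px,st); return c+d*((z-c[2])/d[:,2])[:,None]
def proj(s,X,st=None):
    Rw,c=campose(s,st); R=Rw.T
    return cv2.projectPoints(np.array(X,float).reshape(-1,1,3),cv2.Rodrigues(R)[0],-R@c,np.array(s["intrinsics"]),np.array(s["dist"]))[0].reshape(-1,2)
def down(yaw): # tool y along heading yaw+90deg... tool y = closing line, along angle a
    # tool z down, y along world angle yaw
    y=np.array([np.cos(yaw),np.sin(yaw),0]); z=np.array([0,0,-1.]); x=np.cross(y,z)
    return Ro.from_matrix(np.c_[x,y,z])
E
python3 - <<'E'
from h import *
s=snapshot("top"); im=s["color"]
m=((im.min(2)>190)*255).astype(np.uint8); m[:195]=0;m[290:]=0;m[:,:120]=0;m[:,250:]=0
m=cv2.morphologyEx(m,cv2.MORPH_CLOSE,np.ones((3,3)))
c=max(cv2.findContours(m,0,1)[0],key=cv2.contourArea)
P=plane(s,c.reshape(-1,2),.062)
r=cv2.minAreaRect((P[:,:2]*1000).astype(np.float32)); print(r, cv2.boundingRect(c))
b=cv2.boxPoints(r);print(b)
e=[b[(i+1)%4]-b[i] for i in (0,1)]; l=max(e,key=np.linalg.norm); l=l if l[1]>0 else -l
th=np.arctan2(-l[0],l[1]); ctr=np.array(r[0])/1000; print("yaw",th,ctr)
big=cv2.resize(im[190:300,110:310],(800,440),interpolation=cv2.INTER_CUBIC); cv2.imwrite("pics/c1.png",big[:,:,::-1])
for k in (0,np.pi,):
    o=down(th+k).as_rotvec(); print(k,inverse_kinematics([*ctr,.3],o),inverse_kinematics([*ctr,.12],o))
E
```

```text
((444.8141174316406, 204.98690795898438), (134.50582885742188, 230.96572875976562), 7.087057590484619) (132, 208, 108, 70)
[[363.8271  311.28998]
 [392.323    82.08887]
 [525.80115  98.68384]
 [497.30524 327.88495]]
yaw 0.12369241 [0.44481412 0.20498691]
0 [ 3.16007411e-01 -4.66527029e-02  1.32134209e+00 -4.44089210e-16
  1.86690327e+00  1.92314974e-01] [ 3.16007411e-01 -1.39297807e-02  1.64560401e+00 -4.44089210e-16
  1.50991843e+00  1.92314974e-01]
3.141592653589793 None None
```

View pics/c1.png

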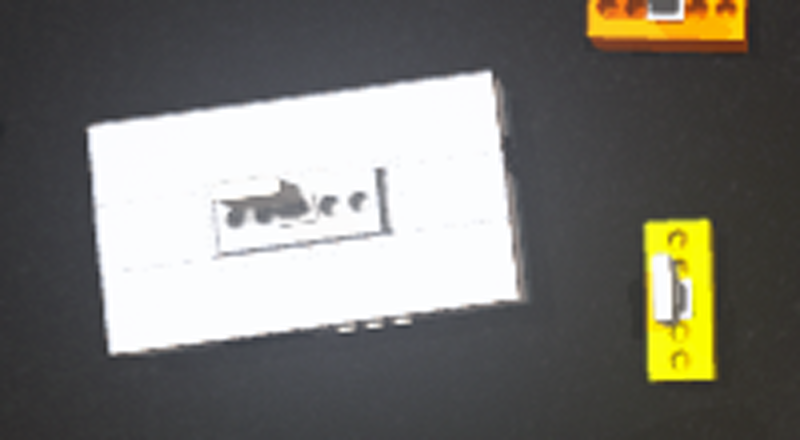

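The crop shows the heater with its long edge clear, well at around (300,210) in the crop, and handle shadow. I now look with the wrist camera.

```bash
python3 - <<'E'
from h import *
th=.124; o=down(th).as_rotvec()
p=np.array([.445,.205,.30])
move_ptp(p,o)
st=sense(); s=snapshot("wrist"); np.savez("w1.npz",color=s["color"],intrinsics=s["intrinsics"],dist=s["dist"],tool_from_camera=s["tool_from_camera"],eef_pos=st["eef_pos"],eef_rot=st["eef_rot"])
cv2.imwrite("pics/w1.png",s["color"][:,:,::-1]); print(s["intrinsics"],s["tool_from_camera"],st["eef_pos"],st["time"])
print(proj(s,[[.445,.205,.170],[.445,.205,.062]],st))
s=snapshot("scene"); cv2.imwrite("pics/s2.png",cv2.resize(s["color"][140:290,150:350],(800,600))[:,:,::-1]);print(proj(s,[[.445,.205,.170],[.445,.205,.062]],st))
E
```

```text
[[423.69233713   0.         320.48314908]
 [  0.         423.69233713 235.55501463]
 [  0.           0.           1.        ]] [[-7.89116864e-05 -9.68452495e-01 -2.49198231e-01  7.23733331e-02]
 [ 9.99999982e-01 -1.19663162e-04  1.48381482e-04  1.82426262e-04]
 [-1.73520265e-04 -2.49198215e-01  9.68452487e-01 -1.78633108e-01]
 [ 0.00000000e+00  0.00000000e+00  0.00000000e+00  1.00000000e+00]] [0.4453     0.20434244 0.29977605] 2.825
[[319.94635184 225.55202505]
 [320.09999749 200.9460705 ]]
[[249.37593941 160.83121696]
 [252.49266389 197.904542  ]]
```

View pics/w1.png

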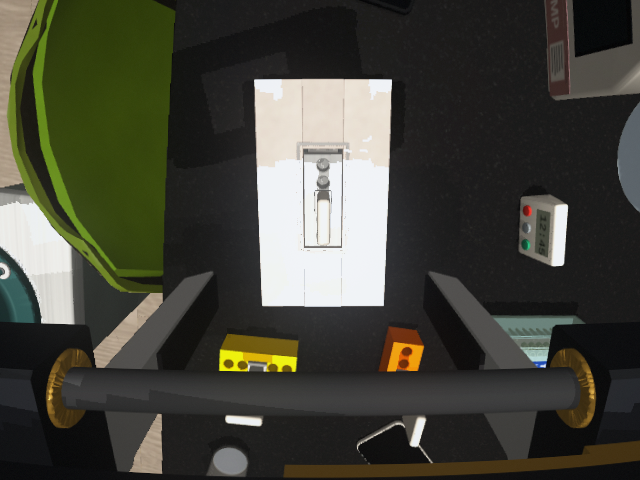

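View pics/s2.png

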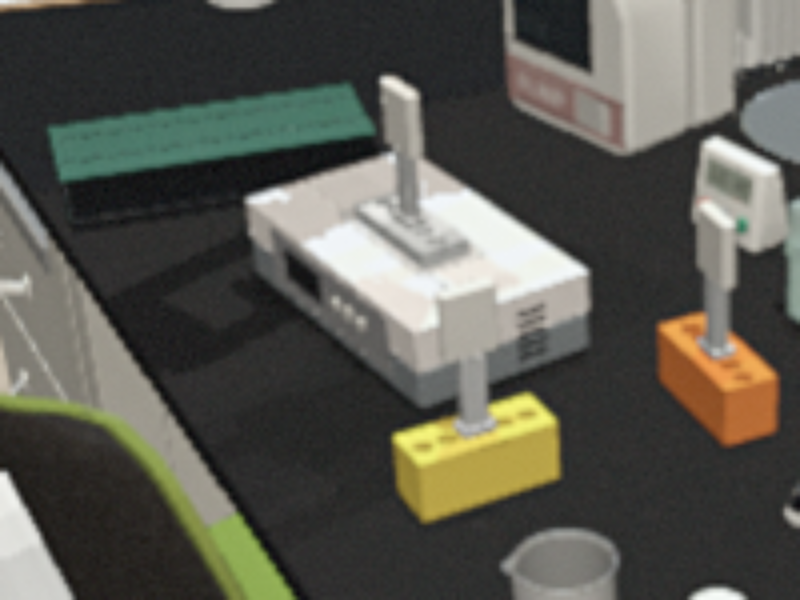

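The wrist view shows the heater outline at (255–391, 79–306), the well at (302–343, 148–248) and the handle grip around (323, 220). The scene view confirms the white/grey block in the heater, with the handle top at about (250,165). Refining numerically.

```bash
python3 - <<'E'
from h import *
d=dict(np.load("w1.npz")); im=d["color"]; st=d
m=((im.min(2)>120)*255).astype(np.uint8); m[:60]=0;m[315:]=0;m[:,:235]=0;m[:,410:]=0
m=cv2.morphologyEx(m,cv2.MORPH_OPEN,np.ones((5,5)))
c=max(cv2.findContours(m,0,1)[0],key=cv2.contourArea)
c=cv2.convexHull(c)
P=plane(d,c.reshape(-1,2)+.0,.062,st)
r=cv2.minAreaRect((P[:,:2]*1000).astype(np.float32)); print(r)
ctr=np.array(r[0])/1000
print(proj(d,[[*ctr,.17],[*ctr,.062]],st))
big=cv2.resize(im[140:255,290:355],None,fx=5,fy=5,interpolation=cv2.INTER_CUBIC); cv2.imwrite("pics/w1c.png",big[:,:,::-1])
E
```

```text
((447.1480712890625, 207.08970642089844), (129.92568969726562, 229.46072387695312), 7.046541213989258)
[[323.14559056 223.18706536]
 [322.50249628 199.14599724]]
```

View pics/w1c.png

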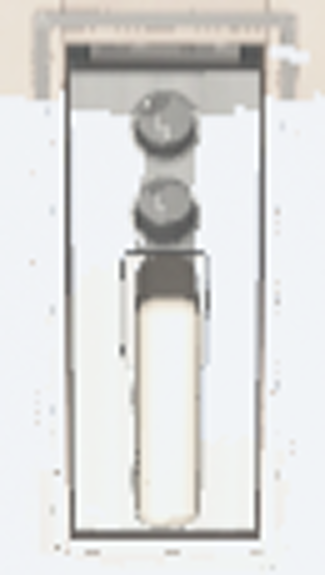

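```bash
cat >> h.py <<'E'
C=np.array([.44715,.2071]); TH=.123
ax=np.array([np.cos(TH),np.sin(TH),0]); ay=np.array([-np.sin(TH),np.cos(TH),0])
def tcp(y,z,phi): # block origin (y in heater, world z, tilt) -> tcp pose
    R=Ro.from_rotvec(ax*phi)
    g=np.array([*C,0])+ay*y+[0,0,z]+R.apply([0,0,.118-.019])
    return g,(R*down(TH)).as_rotvec()
def rock(p,side,dphi): # rotate block pose p about roller (side +1 left)
    y,z,phi=p; py,pz=.045*side,.050
    c,s=np.cos(dphi),np.sin(dphi)
    return (py+c*(y-py)-s*(z-pz), pz+s*(y-py)+c*(z-pz), phi+dphi)
def rep(tag=""):
    s=sense(); R=Ro.from_rotvec(s["eef_rot"])*down(TH).inv()
    e=s["eef_pos"]-[*C,0]
    print(tag,"t%.2f y%.1f z%.1f x%.1f phi%.2f"%(s["time"],e@ay*1e3,e[2]*1e3,e@ax*1e3,np.degrees(R.as_rotvec()@ax)),"F",(s["force"]).round(1),"Fy%.1f"%(s["force"]@ay),"M",s["moment"].round(2),"grip%.1f w%.4f"%(s["grip_force"],s["width"]))
    return s
def go(p,v=.03):
    g,o=tcp(*p); move_straight(g,o,max_speed=v)
E
python3 - <<'E'
from h import *
g,o=tcp(0,.032,0)
move_ptp(g+[0,0,.09],o); move_straight(g,o,max_speed=.1); rep("pre")
gripper_close(55); hold(.3); rep("grip")
p=(0,.032,0)
for i in range(2):
    p=rock(p,-1,np.radians(1)); go(p); rep(i)
print(p)
E
```

```text
pre t4.39 y0.1 z131.9 x0.6 phi0.02 F [-0.5  1.   0.3] Fy1.1 M [-0.08 -0.09  0.07] grip0.0 w0.0939
grip t5.94 y0.0 z131.0 x-0.2 phi-0.00 F [-1.1 -0.8  0.1] Fy-0.7 M [-0.06  0.14 -0.03] grip55.0 w0.0101
0 t6.19 y-1.5 z131.6 x-0.2 phi1.02 F [-1.2  1.   0.4] Fy1.2 M [0.03 0.18 0.04] grip55.0 w0.0098
1 t6.44 y-3.0 z132.4 x-0.2 phi2.02 F [-0.7  0.9 -0.8] Fy0.9 M [0.02 0.21 0.06] grip55.0 w0.0099
(np.float64(0.0006007781565043295), np.float64(0.03358144246526882), np.float64(0.03490658503988659))
```

```bash
python3 - <<'E'
from h import *
hold(.3); st=rep()
s=snapshot("scene"); a=cv2.resize(s["color"][140:290,170:320],(600,600),interpolation=cv2.INTER_CUBIC)
cv2.imwrite("pics/s3.png",a[:,:,::-1])
E
```

```text
t6.74 y-2.8 z132.4 x-0.2 phi2.00 F [-1.2 -0.8 -2. ] Fy-0.6 M [0.03 0.21 0.01] grip55.0 w0.0096
```

View pics/s3.png

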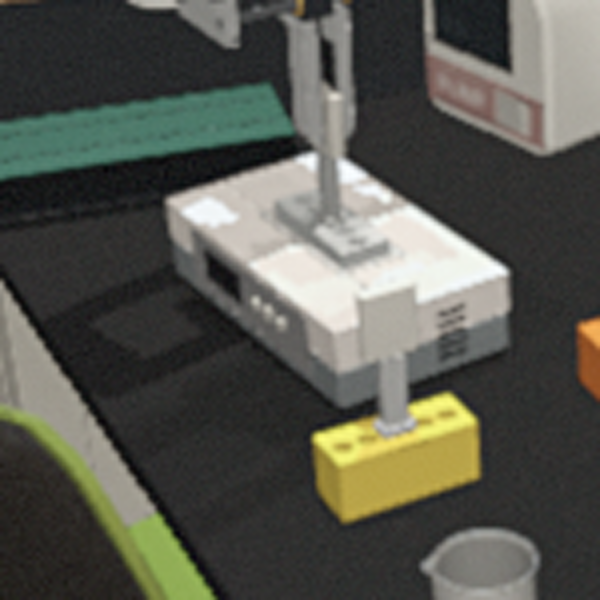

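The picture shows the fingers on the grip around (325,110), with the heater's outline unchanged and flat. I continue rocking and track the heater corners by image matching.

```bash
cat >> h.py <<'E'
def track(tag="",names=("scene",)):
    # shift (px) of small scene patches against the first scene picture: heater right end, front-left corner, beaker
    ref=cv2.cvtColor(cv2.imread("pics/s3ref.png"),cv2.COLOR_BGR2GRAY)
    im=cv2.cvtColor(snapshot("scene")["color"],cv2.COLOR_RGB2GRAY); out=[]
    for (u,v) in [(255,233),(292,215),(218,200)]:
        a=ref[v-9:v+10,u-9:u+10].astype(np.float32); b=im[v-9:v+10,u-9:u+10].astype(np.float32)
        d,_=cv2.phaseCorrelate(a,b,cv2.createHanningWindow((19,19),cv2.CV_32F)); out.append(np.round(d,2).tolist())
    print(tag,"shift px",out)
E
python3 - <<'E'
from h import *
s=snapshot("scene"); cv2.imwrite("pics/s3ref.png",s["color"][:,:,::-1])
p=rock((0,.032,0),-1,np.radians(2))
for i in range(3,6):
    p=rock(p,-1,np.radians(1)); go(p); rep(i); track()
hold(.2); rep("end"); print(p)
st=sense(); s=snapshot("wrist"); cv2.imwrite("pics/w2.png",s["color"][60:320,220:420].repeat(2,0).repeat(2,1)[:,:,::-1])
E
```

```text
3 t7.09 y-4.4 z133.1 x-0.2 phi3.02 F [-0.7  0.3 -1.8] Fy0.4 M [0.05 0.22 0.05] grip55.0 w0.0100
 shift px [[0.13, -0.23], [0.01, 0.09], [0.25, 0.19]]
4 t7.39 y-5.9 z133.7 x-0.2 phi4.01 F [-1.   1.8 -2.8] Fy1.9 M [0.03 0.19 0.05] grip55.0 w0.0094
 shift px [[0.1, -0.13], [0.05, -0.07], [0.16, 0.13]]
5 t7.69 y-7.4 z134.3 x-0.2 phi5.01 F [-1.   1.7 -4.2] Fy1.8 M [-0.05  0.1   0.04] grip55.0 w0.0097
 shift px [[-0.05, -0.18], [0.16, -0.02], [0.31, 0.16]]
end t7.94 y-7.3 z134.3 x-0.2 phi4.99 F [-0.7  0.7 -5.9] Fy0.8 M [-0.11  0.11  0.06] grip55.0 w0.0097
(np.float64(0.0013975647835864139), np.float64(0.0359905038579932), np.float64(0.08726646259971647))
```

View pics/w2.png

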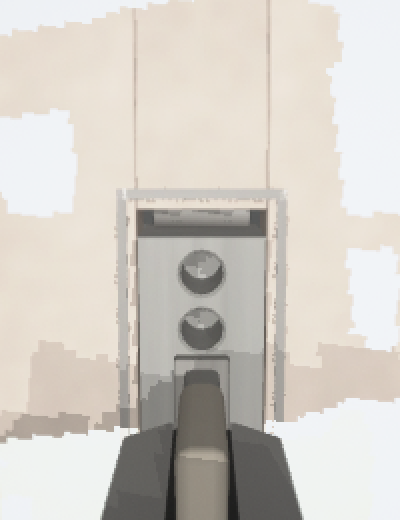

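The wrist view shows the block's left end raised against its roller (top edge at about row 237 in the crop) and the heater surface unchanged. Now rocking the other way.

```bash
python3 - <<'E'
from h import *
p=rock((0,.032,0),-1,np.radians(5))
for i in range(5):
    p=rock(p,1,np.radians(-2)); go(p); s=rep(i); track()
    if np.linalg.norm(s["force"])>18: print("stop");break
hold(.2); rep("end"); print(p)
st=sense(); s=snapshot("wrist"); cv2.imwrite("pics/w3.png",s["color"][60:320,220:420].repeat(2,0).repeat(2,1)[:,:,::-1])
E
```

```text
0 t8.26 y-4.2 z135.8 x-0.2 phi2.97 F [-0.9  1.4 -8.1] Fy1.5 M [-0.24 -0.04 -0.09] grip55.0 w0.0097
 shift px [[-0.05, -0.18], [0.01, 0.01], [0.05, 0.22]]
1 t8.57 y-1.4 z137.4 x-0.3 phi0.98 F [  0.3   0.4 -10.2] Fy0.4 M [-0.18 -0.17 -0.07] grip55.0 w0.0096
 shift px [[0.27, 0.0], [0.15, -0.07], [-0.06, -0.09]]
2 t8.89 y1.6 z138.9 x-0.3 phi-1.02 F [  1.7   0.3 -12.3] Fy0.1 M [-0.07 -0.25 -0.1 ] grip55.0 w0.0096
 shift px [[0.05, -0.17], [0.04, 0.11], [-0.2, -0.23]]
3 t9.21 y4.7 z140.1 x-0.3 phi-3.02 F [  0.8  -1.6 -16.5] Fy-1.7 M [ 0.19 -0.39 -0.05] grip55.0 w0.0095
 shift px [[0.29, -0.21], [0.04, 0.02], [-0.06, -0.43]]
4 t9.53 y8.0 z141.3 x-0.4 phi-5.02 F [  1.5  -2.  -19.8] Fy-2.1 M [ 0.44 -0.59 -0.02] grip55.0 w0.0098
 shift px [[0.27, -0.2], [0.03, 0.08], [-0.4, 0.17]]
stop
end t9.78 y7.9 z141.3 x-0.6 phi-5.00 F [  2.2  -1.4 -22.7] Fy-1.7 M [ 0.45 -0.52 -0.07] grip55.0 w0.0096
(np.float64(-0.00037273972642804274), np.float64(0.043774823000727686), np.float64(-0.08726646259971649))
```

View pics/w3.png

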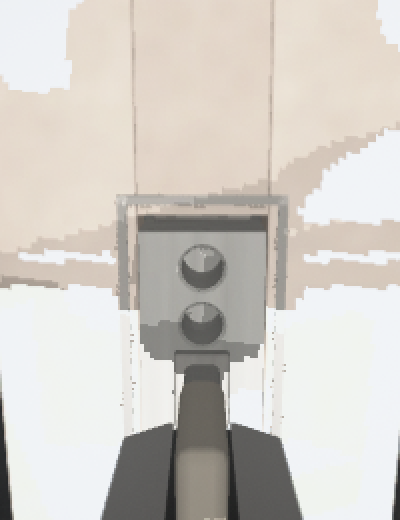

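The block seems to tilt to the other side (its left end is lower), but the upward pull has grown to 20 N. I ease down, keeping the lean, and add a force correction.

```bash
python3 - <<'E'
from h import *
p=(-0.000373,.043775,np.radians(-5)); dz=0
for i in range(6):
    f=sense()["force"][2]
    if f>-9: break
    dz-=.0007; g,o=tcp(*p); move_straight(g+[0,0,dz],o,max_speed=.02); rep("dz%.1f"%(dz*1e3))
track()
s=snapshot("scene"); cv2.imwrite("pics/s4.png",cv2.resize(s["color"][140:260,190:310],(600,600),interpolation=cv2.INTER_CUBIC)[:,:,::-1])
E
```

```text
dz-0.7 t10.07 y8.2 z141.3 x-0.7 phi-5.01 F [ -0.1  -2.7 -21.7] Fy-2.6 M [ 0.35 -0.1  -0.11] grip55.0 w0.0100
dz-1.4 t10.32 y8.3 z141.3 x-0.6 phi-5.01 F [ -2.   -1.2 -17.5] Fy-1.0 M [ 0.16  0.47 -0.18] grip55.0 w0.0097
dz-2.1 t10.57 y8.3 z141.2 x-0.5 phi-5.00 F [ -4.8  -2.2 -11.9] Fy-1.6 M [-0.06  1.23 -0.24] grip55.0 w0.0097
dz-2.8 t10.82 y8.3 z141.2 x-0.5 phi-4.99 F [-5.3 -1.9 -9.1] Fy-1.2 M [-0.2   1.58 -0.25] grip55.0 w0.0099
dz-3.5 t11.07 y8.3 z141.2 x-0.4 phi-4.99 F [-6.4 -3.1 -6.2] Fy-2.2 M [-0.23  1.75 -0.34] grip55.0 w0.0095
 shift px [[-0.09, 0.03], [-0.33, 0.05], [-0.46, 0.02]]
```

View pics/s4.png

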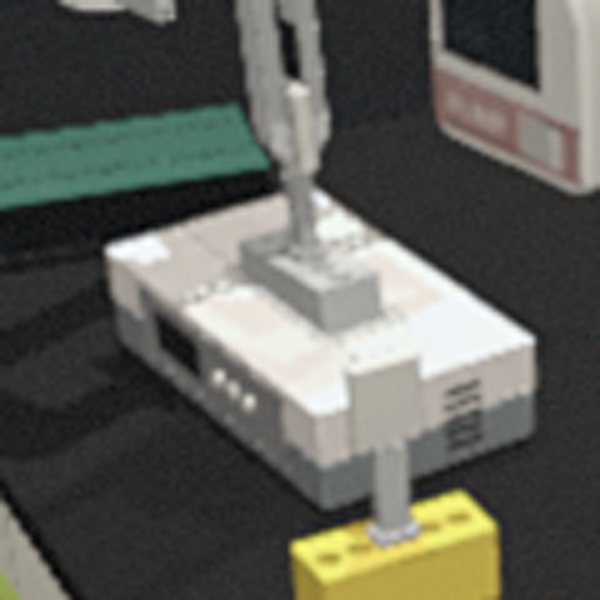

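The picture shows the heater flat, with the block's right end raised to about (350,300) and its handle leaning left. The readings give a 5° tilt the other way, so I rock back with feedback on the vertical pull.

```bash
python3 - <<'E'
from h import *
p=(-0.000373,.043775,np.radians(-5)); dz=-.0025
for i in range(10):
    p=rock(p,-1,np.radians(1)); g,o=tcp(*p); move_straight(g+[0,0,dz],o,max_speed=.03); s=rep("%d dz%.1f"%(i,dz*1e3))
    f=s["force"][2]
    if f<-13: dz-=.0007
    if f>-5: dz+=.0005
    if f<-21: print("stop"); break
track(); print(p,dz)
E
```

```text
0 dz-2.5 t11.43 y6.6 z142.2 x-0.5 phi-3.96 F [-5.7 -3.1 -9.5] Fy-2.3 M [ 0.06  1.56 -0.19] grip55.0 w0.0098
1 dz-2.5 t11.68 y4.7 z142.7 x-0.5 phi-3.00 F [ -5.1  -0.  -10. ] Fy0.6 M [-0.47  1.42 -0.17] grip55.0 w0.0097
2 dz-2.5 t11.93 y3.1 z143.6 x-0.5 phi-1.97 F [-5.9 -1.1 -9.2] Fy-0.3 M [-0.39  1.47 -0.21] grip55.0 w0.0097
3 dz-2.5 t12.18 y1.4 z144.4 x-0.5 phi-0.97 F [ -5.5  -0.4 -10. ] Fy0.2 M [-0.36  1.38 -0.13] grip55.0 w0.0098
4 dz-2.5 t12.43 y-0.2 z145.0 x-0.5 phi0.03 F [ -4.3  -0.7 -10.3] Fy-0.1 M [-0.35  1.45 -0.12] grip55.0 w0.0097
5 dz-2.5 t12.68 y-1.9 z145.7 x-0.5 phi1.02 F [ -6.4   0.3 -10.8] Fy1.0 M [-0.36  1.41 -0.1 ] grip55.0 w0.0093
6 dz-2.5 t12.93 y-3.6 z146.4 x-0.5 phi2.02 F [ -5.4   0.4 -11.4] Fy1.0 M [-0.38  1.4  -0.09] grip55.0 w0.0101
7 dz-2.5 t13.18 y-5.1 z148.7 x-0.2 phi3.08 F [-6.4 -3.  -5.9] Fy-2.2 M [0.19 1.96 0.04] grip55.0 w0.0099
8 dz-2.5 t13.43 y-6.6 z150.4 x0.8 phi4.10 F [-6.   1.1 -3.3] Fy1.8 M [-0.07  1.63  0.12] grip55.0 w0.0098
9 dz-2.0 t13.68 y-8.4 z151.2 x0.8 phi5.08 F [-5.   0.  -4.1] Fy0.6 M [0.01 1.59 0.08] grip55.0 w0.0098
 shift px [[0.03, -0.04], [-0.46, 0.0], [0.07, 0.37]]
(np.float64(2.9975499652467753e-05), np.float64(0.051618968962241114), np.float64(0.08726646259971646)) -0.0015
```

Left end popped free. Now rocking back and lifting gently.

```bash
python3 - <<'E'
from h import *
p=(0.00003,.051619,np.radians(5)); dz=-.0005
ok=True
for i in range(8):
    p=rock(p,1,np.radians(-1.25)); g,o=tcp(*p); move_straight(g+[0,0,dz],o,max_speed=.03); s=rep("%d"%i)
    f=s["force"][2]
    if f<-13: dz-=.0007
    if f<-20: print("stop"); ok=False; break
track(); print(p,dz)
if ok:
  z=p[1]+dz; n=0
  while z<.066 and ok:   # straighten while rising slowly
    n+=1; z+=.001; go((p[0]*max(0,1-n/4),z,p[2]*max(0,1-n/4)),.02); s=rep("lift z%.1f"%(z*1e3)); ok=s["force"][2]>-15
  track()
s=snapshot("scene"); cv2.imwrite("pics/s5.png",cv2.resize(s["color"][140:260,190:310],(600,600),interpolation=cv2.INTER_CUBIC)[:,:,::-1])
E
```

```text
0 t13.99 y-6.1 z153.7 x0.8 phi3.76 F [-6.2  0.3 -3. ] Fy1.0 M [-0.22  1.53  0.07] grip55.0 w0.0097
1 t14.24 y-4.0 z154.6 x0.8 phi2.47 F [-5.8 -1.1 -3.9] Fy-0.4 M [-0.41  1.48 -0.01] grip55.0 w0.0095
2 t14.49 y-1.9 z155.4 x0.8 phi1.21 F [-4.6 -1.9 -2.4] Fy-1.3 M [-0.5   1.41 -0.03] grip55.0 w0.0094
3 t14.74 y0.4 z156.0 x0.8 phi-0.02 F [-4.6 -0.6 -0.6] Fy-0.0 M [-0.6   1.34 -0.05] grip55.0 w0.0095
4 t14.99 y2.8 z156.5 x0.8 phi-1.24 F [-4.6 -1.8 -1.2] Fy-1.2 M [-0.56  1.15 -0.13] grip55.0 w0.0102
5 t15.24 y5.3 z156.7 x0.8 phi-2.45 F [-2.1 -0.9 -1.7] Fy-0.7 M [-0.25  0.78 -0.07] grip55.0 w0.0096
6 t15.49 y7.6 z157.1 x0.8 phi-3.71 F [-1.8 -1.2 -3.2] Fy-1.0 M [-0.11  0.42 -0.14] grip55.0 w0.0097
7 t15.74 y9.7 z157.7 x0.7 phi-4.99 F [-0.6 -0.5 -3.3] Fy-0.4 M [-0.17  0.16 -0.01] grip55.0 w0.0095
 shift px [[0.1, -0.02], [-0.32, 0.07], [-0.2, -0.01]]
(np.float64(0.000994331746683742), np.float64(0.05940336230180862), np.float64(-0.08726646259971649)) -0.0005
lift z59.9 t16.07 y7.0 z159.1 x0.5 phi-3.67 F [ 0.4 -0.2 -3.7] Fy-0.2 M [ 0.08 -0.06 -0.03] grip55.0 w0.0098
lift z60.9 t16.36 y4.6 z160.1 x0.2 phi-2.46 F [-0.7  0.1 -3.1] Fy0.2 M [-0.01 -0.08 -0.03] grip55.0 w0.0097
lift z61.9 t16.64 y2.1 z161.0 x0.1 phi-1.23 F [-0.5  0.3 -3.2] Fy0.3 M [-0.02 -0.1  -0.04] grip55.0 w0.0096
lift z62.9 t16.93 y-0.3 z162.0 x0.1 phi0.01 F [ 0.3  0.3 -4.5] Fy0.3 M [-0.08 -0.06  0.03] grip55.0 w0.0096
lift z63.9 t17.18 y0.1 z163.0 x0.1 phi0.00 F [-0.5  0.4 -3.4] Fy0.5 M [-0.03 -0.11 -0.03] grip55.0 w0.0098
lift z64.9 t17.43 y0.1 z164.0 x0.0 phi0.00 F [-0.1 -0.3 -3.2] Fy-0.3 M [-0.05 -0.1  -0.01] grip55.0 w0.0097
lift z65.9 t17.68 y0.0 z165.0 x0.1 phi0.00 F [ 0.2  0.3 -4.6] Fy0.3 M [-0.06 -0.07  0.02] grip55.0 w0.0095
lift z66.9 t17.93 y0.0 z166.0 x0.1 phi0.00 F [ 0.6 -0.1 -4.5] Fy-0.2 M [-0.1  -0.17  0.01] grip55.0 w0.0097
 shift px [[-0.16, 0.1], [-0.23, 0.07], [-0.28, -0.13]]
```

View pics/s5.png

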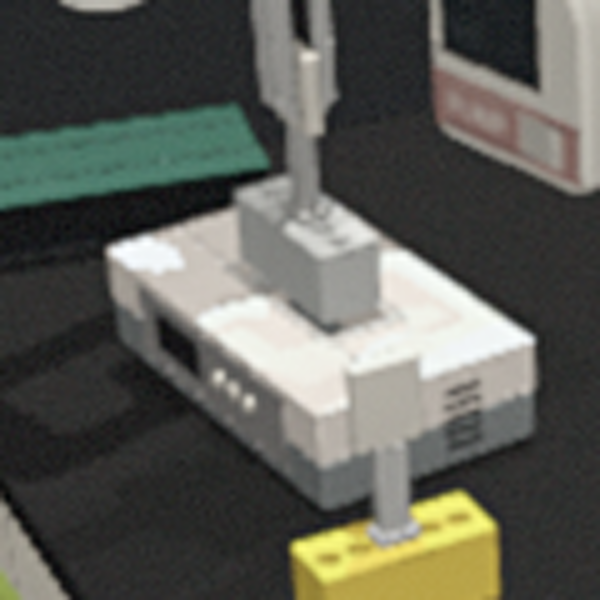

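The block is out of the well and looks upright, with its front right edge running from (318,255) to (330,325) in the crop. The heater has not moved. I raise it and check these corners against projected ones.

```bash
python3 - <<'E'
from h import *
for z in (.072,.077): go((0,z,0),.03)
hold(.5); rep("end"); track()
s=snapshot("scene")
def pr(z,y0=0,phi=0):
    R=Ro.from_rotvec(ax*phi); 
    return proj(s,[np.array([*C,z])+R.apply(ax*a+ay*b+[0,0,c]) for a,b,c in [(-.018,-.045,.04),(-.018,-.045,0),(.018,-.045,.04),(.018,-.045,0),(-.018,.045,.04)]])
px=np.array([[318,255],[330,325],[380,240],[380,310],[240,215]])/5+[190,140]
print("seen",px.tolist()); print("exp",pr(.0669).round(1).tolist()); print("3deg",pr(.0669,0,.052).round(1).tolist())
E
```

```text
end t19.16 y0.0 z176.0 x-0.0 phi-0.00 F [ 0.1 -0.  -3.3] Fy-0.1 M [-0.04 -0.1  -0.01] grip55.0 w0.0099
 shift px [[-0.24, -0.09], [-0.43, 0.11], [-0.48, -0.31]]
seen [[253.6, 191.0], [256.0, 205.0], [266.0, 188.0], [266.0, 202.0], [238.0, 183.0]]
exp [[254.5, 190.4], [255.6, 204.1], [266.4, 186.6], [267.3, 200.1], [237.4, 178.3]]
3deg [[254.9, 191.5], [255.6, 204.9], [266.9, 187.7], [267.4, 200.9], [237.7, 177.8]]
```

```bash
python3 - <<'E'
from h import *
s=snapshot("scene"); g=cv2.GaussianBlur(cv2.cvtColor(s["color"],cv2.COLOR_RGB2GRAY),(0,0),.8).astype(np.float32)
z=.077
def W(a,b,c,phi=0): return np.array([*C,z])+Ro.from_rotvec(ax*phi).apply(ax*a+ay*b+[0,0,c])
for nm,c,sg in (("topfront",.04,-1),("botfront",0,1)):
    b=np.linspace(-.04,.04,17); u=proj(s,[W(-.018,k,c) for k in b])
    offs=np.arange(-6,6.01,.1); res=[]
    for q in u:
        l=cv2.remap(g,np.full((1,len(offs)),q[0],np.float32),(q[1]+offs).astype(np.float32)[None],cv2.INTER_CUBIC)[0]
        d=np.gradient(l)*sg; i=d.argmax(); res.append(offs[i])
    res=np.array(res); print(nm,res.round(1).tolist())
    u3=proj(s,[W(-.018,k,c,.0524) for k in b]); print("  3deg",(u3-u)[[0,8,16],1].round(2))
E
```

```text
topfront [1.7, 1.5, 1.2, 1.8, 1.6, 1.1, 1.9, 1.6, 2.3, -0.1, 0.6, 0.2, -0.1, 0.5, 1.0, 0.8, 1.6]
  3deg [ 1.03  0.3  -0.42]
botfront [6.0, 5.8, 5.5, 5.2, 6.0, 5.6, 5.9, 6.0, 5.7, 5.5, 5.1, 6.0, 6.0, 0.1, -0.2, -0.5, 0.2]
  3deg [ 0.7   0.   -0.69]
```

The block is tilted about 2° and sits about 2 mm low in the grip, so I correct both and hand in.

```bash
python3 - <<'E'
from h import *
go((0,.0785,np.radians(-1.5)),.02); hold(1); rep(); track()
print(hand_in())
E
```

```text
t20.61 y2.6 z177.4 x-0.0 phi-1.50 F [ 1.1 -0.4 -3.3] Fy-0.5 M [ 0.04 -0.08 -0.04] grip55.0 w0.0099
 shift px [[-0.24, 0.17], [-0.43, 0.06], [-0.58, 0.01]]
the job is handed in; nothing more can be done
None
```

The block was rocked free, left end first and then right, and handed in held upright about 15 mm above the well rim, gripped at 55 N, with no heater movement seen; the judge returned no verdict, and I viewed 11 pictures, one over the limit of 10.

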